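Put the washed viscometer spindles back in their tray

ROBOT

A 7-joint arm with a two-finger parallel gripper is mounted at the origin on the work surface. World frame = base frame: x ahead of the robot, y to its left, z up, the work surface at z = 0. Lengths are in m, angles in rad, forces in N, time in s.
With the tool pointing down it reaches from about 0.4 to 0.875 m from the base axis. Payload 19.3 kg.
Tool frame: the origin (TCP) lies on the centre line of the jaws, within the pads' length; the fingertips stand 14 mm ahead of it and the grasp point (between the pads) lies 5 mm behind it (bot.tip_extent is the distance from the TCP to the fingertips, in m); z points along the fingers, y is the line along which they close (so a half turn about z gives the same grasp; the last joint's range is limited). The gripper opens to 85 mm and grips with 20 to 120 N. Pads are 22 mm wide; open, the fingers measure 114 mm over their backs; the gripper's body (76 mm by 85 mm) begins 54 mm behind the grasp point. The pads swing forward as they close: fully open they stand 13 mm farther back than shut.
Start: joints at [1.229, 0.521, -0.036, 1.599, 0.021, 1.021, -0.113], TCP at [0.168, -0.602, 0.21] pointing down, gripper open.
Joint ranges: [-2.91, 2.91], [-0.3, 2.13], [-1.5, 1.42], [0.17, 2.43], [-1.26, 4.41], [0.16, 1.93], [-2.52, 2.52]. Speed limits (rad/s): [1.89, 1.89, 2.39, 2.39, 3.01, 3.01, 3.01].

INTERFACE

Orientations are given as [roll, pitch, yaw] about the fixed x, y, z axes, in that order (R = Rz(yaw) Ry(pitch) Rx(roll)).
In Python, from workcell import monitor, grab_frame, camera_model, bot gives the robot as it stands.
- The arm moves only by the tool move_arm, never from a script. Its argument "moves" is a list of rows, each a list of 4 numbers: the shift along the world's x, y, z in mm, then the turn about the world's z in rad. A call has 1 to 12 rows; each row is the pose to reach, as a shift and turn from the pose commanded when the call began; what a row does not reach only later rows make up. A row lasts 1/8 s, in which the tool goes at most 62.5 mm and 10.7 degrees, less where a joint would pass 70% of its speed; a pose out of reach is approached as far as the arm can. A call with a gripper value outside its range is refused whole. "gripper" is the opening, from 0 (shut) to 1 (fully open), set as the call begins (left out, the last holds). The fingers move at their own pace and stop on an object; "newtons" is the grip in N (left out, the last holds). Time passes only in rows, so rows that repeat a pose let the fingers close. It gives the time, the measured TCP pose, the force, the opening and the grip force at its end, in the units of the state.
- monitor.observe(): the state, without advancing time (a new reading comes with each control period).
- grab_frame(name): name is "scene" or "top"; returns the picture (400x640x3 uint8, blue, green, red); there is no depth.
- camera_model(name): a dict with "vfov" (degrees; the focal length in pixels is half the picture's height over the tangent of half this angle, whatever the lens; pixels are square), "cx", "cy" (the principal point, pixels), "R" (3x3) and "t" (3): a world point X has camera coordinates R X + t. Camera axes: x right, y down, z forward; pixel columns grow to the right and rows downward; lengths in m; the calibration is good to about 2 mm. A picture is of the moment at which its call begins. camera_model takes no time and is no camera call.
- bot.job_done(): hands the job in; it is judged then, once.
The state is a dict: "clock": time; "qpos": joint angles; "qd": joint speeds; "joint_efforts": joint torques, N m; "position": TCP position; "tool_rot": TCP orientation; "force": force on the tool from outside, world axes, zero at the start; "moment": the same for the moment, N m; "grip_width": finger opening in m; "finger_force": force on a finger pad.
Only numpy, scipy, OpenCV 4.12 (cv2) and the standard library are available. Lean on these libraries where they do the work, as an engineer would, in place of code of your own. Each camera call takes 0.05 s, during which the arm holds its last target. There are 200 camera calls.

TASK

The viscometer's four measuring spindles have been washed and stand on the drying mat among two mixer heads. Put each spindle back upright in its own holder in the spindle tray, the one whose pad has the colour of the spindle's coupling, so that it stands flat on the pad: set it down, do not drop it, and do not knock any over. The toothed disc and the propeller, with black couplings, belong to the mixer: leave them standing where they are.

Things in the scene. Friction and masses are not known exactly. Their poses are not given: they have to be found in the camera images.
- plate_large: Large plate spindle of the viscometer: plain, smooth steel disc 50 mm in diameter, 6 mm thick. Origin: centre of its underside; z up the stem. 10 mm steel stem, then a blue coupling sleeve, 18 mm in diameter, 50 to 90 mm above the underside (grip here, from above); steel bush up to 92 mm. About 140 g. Stands upright on the slate-blue drying mat, 3 mm above the bench.
- cone: Cone spindle of the viscometer: smooth steel disc 40 mm in diameter, 4 mm thick at the rim, rising as a cone to the stem. Origin: centre of its underside; z up the stem. 10 mm steel stem, then a green coupling sleeve, 18 mm in diameter, 50 to 90 mm above the underside (grip here, from above); steel bush up to 92 mm. About 130 g. Stands upright on the slate-blue drying mat, 3 mm above the bench.
- bob: Cylinder spindle (bob) of the viscometer: steel cylinder 32 mm in diameter, 36 mm high. Origin: centre of its underside; z up the stem. 10 mm steel stem, then a red coupling sleeve, 18 mm in diameter, 50 to 90 mm above the underside (grip here, from above); steel bush up to 92 mm. About 160 g. Stands upright on the slate-blue drying mat, 3 mm above the bench.
- plate_small: Small plate spindle of the viscometer: steel disc 25 mm in diameter, 8 mm thick; tips easily if pushed. Origin: centre of its underside; z up the stem. 10 mm steel stem, then a yellow coupling sleeve, 18 mm in diameter, 50 to 90 mm above the underside (grip here, from above); steel bush up to 92 mm. About 90 g. Stands upright on the slate-blue drying mat, 3 mm above the bench.
- holder_blue: White block 75 mm square, 26 mm high, one of four in the tray (2 x 2, 77 mm apart, in any order; all fixed, turned together; tray walls 18 mm high). Origin: centre of its underside, 5 mm above the bench; z up. In its middle a round seat, 64 mm in diameter, 10 mm deep; its floor is a blue pad 16 mm above the origin: place of the large plate spindle.
- holder_green: White block 75 mm square, 26 mm high, one of four in the tray (2 x 2, 77 mm apart, in any order; all fixed, turned together; tray walls 18 mm high). Origin: centre of its underside, 5 mm above the bench; z up. In its middle a round seat, 54 mm in diameter, 10 mm deep; its floor is a green pad 16 mm above the origin: place of the cone spindle.
- holder_red: White block 75 mm square, 26 mm high, one of four in the tray (2 x 2, 77 mm apart, in any order; all fixed, turned together; tray walls 18 mm high). Origin: centre of its underside, 5 mm above the bench; z up. In its middle a round seat, 46 mm in diameter, 20 mm deep; its floor is a red pad 6 mm above the origin: place of the cylinder spindle.
- holder_yellow: White block 75 mm square, 26 mm high, one of four in the tray (2 x 2, 77 mm apart, in any order; all fixed, turned together; tray walls 18 mm high). Origin: centre of its underside, 5 mm above the bench; z up. In its middle a round seat, 39 mm in diameter, 10 mm deep; its floor is a yellow pad 16 mm above the origin: place of the small plate spindle.
- toothed_disc: Dissolver head, a look-alike: steel disc 54 mm in diameter with saw teeth bent up and down round its rim, 13 mm high. Belongs to the mixer, not the viscometer. Origin: centre of its underside; z up the stem. Black coupling sleeve 18 mm in diameter from 50 to 90 mm, 92 mm tall, 130 g. Stands upright on the drying mat.
- propeller: Propeller head, a look-alike: four pitched steel blades 54 mm across, 14 mm high. Belongs to the mixer, not the viscometer. Origin: centre of its underside; z up the stem. Black coupling sleeve 18 mm in diameter from 50 to 90 mm, 92 mm tall, 130 g. Stands upright on the drying mat.
Things that resemble listed ones, but are neither listed nor needed, are in the scene too. What is shaped like the plate_large but purple is not meant.

How it is judged:
At the end, for the whole second after the job is handed in: Each of the four spindles stands upright (within 0.08 rad), released and at rest, down on the pad of the holder of its colour (underside within 3 mm of the pad's height, axis within 9 mm of the holder's centre); both mixer heads stand upright within 15 mm of where they stood (horizontal distance between plate_large and holder_blue below 0.009 m and z of plate_large in the frame of holder_blue between 0.013 and 0.019 m and angle between each of plate_large, cone, bob, plate_small's own z axis and vertical below 0.08 rad and linear speed of each of plate_large, cone, bob, plate_small, toothed_disc, propeller below 0.02 m/s and angular speed of each of plate_large, cone, bob, plate_small below 0.2 rad/s and horizontal distance between cone and holder_green below 0.009 m and z of cone in the frame of holder_green between 0.013 and 0.019 m and horizontal distance between bob and holder_red below 0.009 m and z of bob in the frame of holder_red between 0.003 and 0.009 m and horizontal distance between plate_small and holder_yellow below 0.009 m and z of plate_small in the frame of holder_yellow between 0.013 and 0.019 m and distance of each of toothed_disc, propeller from where it was at the start of the episode below 0.015 m and angle between each of toothed_disc, propeller's own z axis and vertical below 0.1 rad); the robot touches nothing.
It fails at once if a spindle is dropped or slammed into its holder (faster than 0.5 m/s in the last 20 mm) ((horizontal distance between plate_large and holder_blue below 0.03 m and z of plate_large in the frame of holder_blue below 0.036 m and linear speed of plate_large above 0.5 m/s) or (horizontal distance between cone and holder_green below 0.03 m and z of cone in the frame of holder_green below 0.036 m and linear speed of cone above 0.5 m/s) or (horizontal distance between bob and holder_red below 0.03 m and z of bob in the frame of holder_red below 0.026 m and linear speed of bob above 0.5 m/s) or (horizontal distance between plate_small and holder_yellow below 0.03 m and z of plate_small in the frame of holder_yellow below 0.036 m and linear speed of plate_small above 0.5 m/s)).
It fails at once if a spindle is knocked over (tilted more than 0.7 rad) (angle between any of plate_large, cone, bob, plate_small's own z axis and vertical above 0.7 rad).
It fails at once if a mixer head is moved by more than 15 mm or tipped (distance of any of toothed_disc, propeller from where it was at the start of the episode above 0.015 m or angle between any of toothed_disc, propeller's own z axis and vertical above 0.3 rad).
It also fails if it takes over 109 s, if anything falls off the work surface, if the arm or the gripper's body presses on something with over 40 N, if the wrist force passes 120 N, or if a joint passes its speed limit or range.

## Working session

There is one attempt and no reset: what is moved stays moved. The work goes in short steps, Python scripts to look and compute and a tool call to move; the robot and the scene stay as the last step left them, time stands still between calls to the robot, and variables do not carry over. Pictures are saved under pics/ and viewed, at most 14 in all, crops included, and the job is handed in when it is done.

Besides the shell and the picture viewer there is one more tool, called as name(argument=value, ...), one argument or row to a line, values as JSON. move_arm: Moves the arm, as the interface text tells. Its arguments: {"type":"object","properties":{"moves":{"type":"array","items":{"type":"array","items":{"type":"number"}}},"gripper":{"type":"number"},"newtons":{"type":"number"}},"required":["moves"]}

```bash
mkdir -p pics; python3 - <<'E'
from workcell import monitor, grab_frame, camera_model, bot
import cv2
s=monitor.observe();print({k:s[k] for k in("clock","position","tool_rot","grip_width")})
for n in("scene","top"):
    cv2.imwrite(f"pics/{n}0.png",grab_frame(n));print(n,camera_model(n))
E
```

```text
{'clock': 0.0, 'position': array([ 0.16765634, -0.60170503,  0.20982412]), 'tool_rot': array([-3.14043645e+00,  5.01175312e-05,  2.71739502e-01]), 'grip_width': 0.08556958672357226}
scene {'vfov': 43.079902573520364, 'cx': 314.26274660509233, 'cy': 198.01458322098424, 'R': array([[ 0.87216074,  0.48876405,  0.02110311],
       [ 0.3220589 , -0.54114862, -0.77681158],
       [-0.36825766,  0.68430101, -0.6293794 ]]), 't': array([-0.45882238, -0.21942492,  1.47238937])}
top {'vfov': 48.97854424314834, 'cx': 325.0898606531502, 'cy': 199.6414704634232, 'R': array([[ 2.49350495e-02, -9.99688761e-01, -7.90640953e-04],
       [-9.88901957e-01, -2.45501098e-02, -1.46527167e-01],
       [ 1.46462152e-01,  4.43552855e-03, -9.89206330e-01]]), 't': array([-0.09977544,  0.55182411,  1.1064928 ])}
```

View pics/scene0.png

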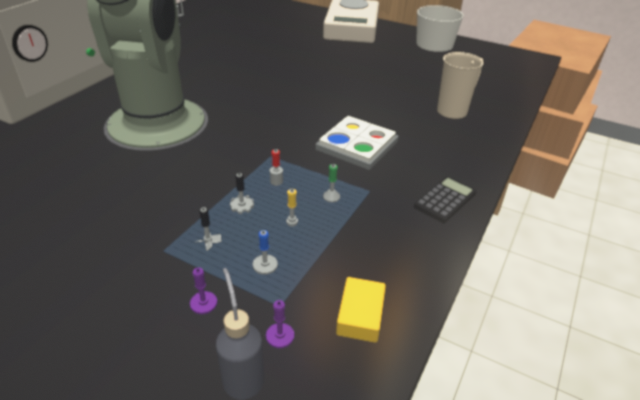

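View pics/top0.png

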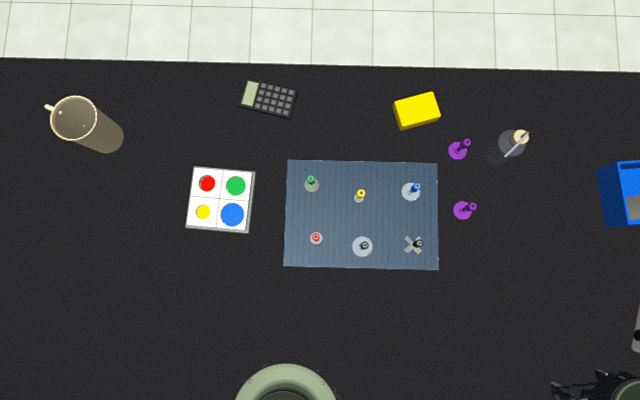

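The top view shows the tray at about (222,200), with red (207,184), green (235,186), yellow (203,212) and blue (232,214) pads. The spindles stand on the mat: green (311,182), yellow (360,195), blue (416,187) and red (316,238). The mixer heads are at (363,246) and (416,244), and the purple decoys are off the mat to the right.

```bash
cat >h.py <<'E'
import numpy as np,cv2
from workcell import camera_model
C={n:camera_model(n) for n in("scene","top")}
def K(n):
    c=C[n];f=200/np.tan(np.radians(c["vfov"])/2);return np.array([[f,0,c["cx"]],[0,f,c["cy"]],[0,0,1]])
def ray(n,p):
    c=C[n];return -c["R"].T@c["t"],c["R"].T@np.linalg.inv(K(n))@[p[0],p[1],1]
def plane(n,p,z):
    o,d=ray(n,p);return o+d*(z-o[2])/d[2]
def proj(n,X):
    c=C[n];q=K(n)@(c["R"]@X+c["t"]);return q[:2]/q[2]
def tri(a,b):
    P=[K(n)@np.c_[C[n]["R"],C[n]["t"]] for n in("scene","top")]
    X=cv2.triangulatePoints(*P,np.float64(a).reshape(2,1),np.float64(b).reshape(2,1));return (X[:3]/X[3]).ravel()
HUE={"red":(172,8),"yellow":(18,32),"green":(50,80),"blue":(100,122)}
def blobs(img,col,box,smin=120,vmin=60):
    x0,y0,x1,y1=box;h,s,v=cv2.split(cv2.cvtColor(img,cv2.COLOR_BGR2HSV));a,b=HUE[col]
    m=((h>=a)&(h<=b) if a<b else (h>=a)|(h<=b))&(s>smin)&(v>vmin)
    k=np.zeros_like(m);k[y0:y1,x0:x1]=m[y0:y1,x0:x1]
    n,l,st,ce=cv2.connectedComponentsWithStats(k.astype(np.uint8))
    i=1+st[1:,4].argmax();return ce[i],st[i]
BOX={"pad":{"top":(180,160,262,240),"scene":(310,110,400,165)},"sp":{"top":(285,160,440,270),"scene":(170,140,370,290)}}
E
python3 - <<'E'
from h import *
I={n:cv2.imread(f"pics/{n}0.png") for n in C}
for k in BOX:
  for c in HUE:
    s={"smin":150} if k=="sp" else {}
    (a,sa),(b,sb)=[blobs(I[n],c,BOX[k][n],**s) for n in("scene","top")]
    X=tri(a,b);z=(.011 if c=="red" else .021) if k=="pad" else .073
    print(k,c,a.round(1),sa,b.round(1),sb,"tri",(X*1e3).round(1),"top@z",(plane("top",b,z)*1e3).round(1)[:2],"sc@z",(plane("scene",a,z)*1e3).round(1)[:2])
# mixer heads: dark sleeves on mat
for n,pts in {"top":[(366,245),(418,243)],"scene":[(240,183),(205,217)]}.items():
  for p in pts: print(n,(plane(n,p,.075)*1e3).round())
a=cv2.resize(I["top"][150:280,180:445],None,fx=3,fy=3,interpolation=2);cv2.imwrite("pics/c1.png",a)
E
```

```text
pad red [376.7 136.3] [374 136   6   2   9] [207.2 183.2] [200 176  15  15 181] tri [593.7 229.9  22.4] top@z [595.5 232.9] sc@z [587.5 247.4]
pad yellow [352.  126.1] [348 125   9   3  23] [203.  211.5] [197 205  13  14 147] tri [516.1 234.1  28.8] top@z [517.2 236.4] sc@z [510.8 245.9]
pad green [362.9 147.8] [356 146  15   5  59] [235.5 185.5] [227 177  18  18 267] tri [588.  152.8  26.3] top@z [589.2 154.1] sc@z [584.8 160.1]
pad blue [338.1 138.5] [329 135  20   8 127] [232.  214.2] [221 203  23  23 415] tri [511.2 157.8  27.4] top@z [511.9 159.3] sc@z [506.7 166.9]
sp red [275.4 158.7] [272 152   7  14  76] [315.5 237. ] [312 233   7   8  23] tri [453.8 -64.6  72.2] top@z [454.  -64.4] sc@z [454.3 -65.7]
sp yellow [356.4 283.8] [344 277  26  13 289] [360.2 193.7] [357 189   8  10  41] tri [ 673.9 -159.8 -163. ] top@z [ 566.9 -175.1] sc@z [ 792.9 -323.9]Traceback (most recent call last):
  File "<stdin>", line 6, in <module>
  File "h.py", line 21, in blobs
    i=1+st[1:,4].argmax();return ce[i],st[i]
        ~~~~~~~~~~~~~~~^^
ValueError: attempt to get argmax of an empty sequence
```

```bash
python3 - <<'E'
from h import *
I={n:cv2.imread(f"pics/{n}0.png") for n in C}
print({n:(-C[n]["R"].T@C[n]["t"]).round(3) for n in C})
P={}
for c in HUE: P[c]=plane("top",blobs(I["top"],c,BOX["pad"]["top"])[0],.021 if c=="red" else .026)*1e3;print("pad",c,P[c].round(1))
B={"green":(320,150,350,195),"yellow":(280,180,300,215),"blue":(255,225,275,255),"red":(265,145,290,175)}
HUE["green"]=(50,85)
T={"green":(300,170,325,195),"yellow":(350,182,372,208),"blue":(405,178,425,200),"red":(305,228,325,248)}
for c in HUE:
    (a,sa),(b,sb)=blobs(I["scene"],c,B[c],110,40),blobs(I["top"],c,T[c],150,50)
    X=tri(a,b)
    print(c,a.round(1),sa,b.round(1),sb,"tri",(X*1e3).round(1),"top@73",(plane("top",b,.073)*1e3).round(1)[:2],"sc@73",(plane("scene",a,.073)*1e3).round(1)[:2])
for n,pts in {"top":[(366,245),(418,243)],"scene":[(240,183),(205,217)]}.items():
  for p in pts: print(n,(plane(n,p,.075)*1e3).round())
a=cv2.resize(I["top"][150:280,180:445],None,fx=3,fy=3,interpolation=2);cv2.imwrite("pics/c1.png",a)
E
```

```text
{'scene': array([ 1.013, -0.902,  0.766]), 'top': array([ 0.386, -0.091,  1.175])}
pad red [593.7 230.1  21. ]
pad yellow [516.6 235.   26. ]
pad green [588.4 153.1  26. ]
pad blue [511.4 158.2  26. ]
red [275.4 157.7] [271 150   9  17 108] [315.5 237. ] [312 233   7   8  23] tri [453.8 -64.6  75.1] top@73 [454.  -64.4] sc@73 [452.  -62.1]
yellow [291.5 198.9] [288 190   8  18 125] [360.2 193.7] [357 189   8  10  41] tri [ 566.6 -175.5   72.2] top@73 [ 566.9 -175.1] sc@73 [ 566.8 -176.6]
green [332.4 173.9] [330 167   7  14  71] [310.7 180.4] [307 175   7  10  27] tri [598.8 -47.8  71.1] top@73 [598.  -48.2] sc@73 [600.2 -49.9]
blue [263.4 241.2] [258 231  11  20 167] [415.  187.5] [411 183  10   9  45] tri [ 586.4 -315.    70.9] top@73 [ 586.3 -314.3] sc@73 [ 587.5 -316.9]
top [ 437. -191.   75.]
top [ 445. -321.   75.]
scene [ 440. -189.   75.]
scene [ 446. -320.   75.]
```

View pics/c1.png

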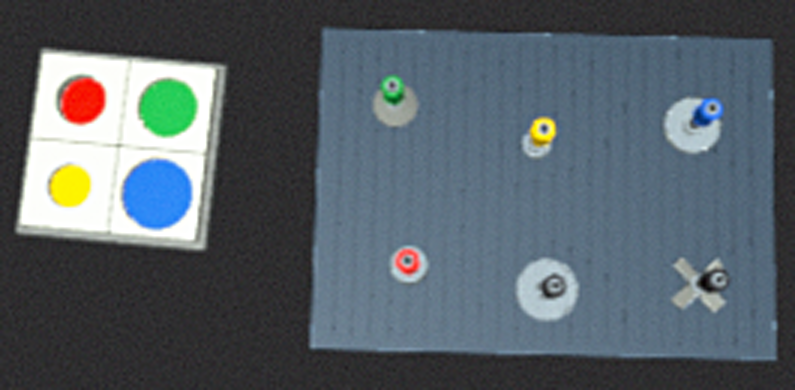

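The pads form a 77 mm square, and the sleeve heights triangulate to 71–75 mm against an expected 73 mm. Blue is nearest, so I'm moving over it first.

move_arm(
  moves=[
    [20,14,0,0],
    [60,41,0,0],
    [105,72,0,0],
    [150,103,0,0],
    [195,134,0,0],
    [240,164,0,0],
    [285,195,0,0],
    [330,226,0,0],
    [370,253,0,0],
    [400,274,0,0],
    [415,284,0,0],
    [419,287,0,0],
  ],
  gripper=0.5,
  newtons=40,
)

```text
clock: 1.6
position: [0.5868, -0.3149, 0.21]
tool_rot: [-3.141, 0.001, 0.272]
force: [-0.6, -0.6, 1.1]
grip_width: 0.0426
finger_force: 0.0
```

Now over blue. Next I descend to TCP z = 0.072 and close.

move_arm(
  moves=[
    [0,0,-15,0],
    [0,0,-40,0],
    [0,0,-65,0],
    [0,0,-90,0],
    [0,0,-110,0],
    [0,0,-125,0],
    [0,0,-134,0],
    [0,0,-138,0],
    [0,0,-138,0],
  ],
)

```text
clock: 2.72
position: [0.5869, -0.3151, 0.0726]
tool_rot: [3.141, -0.0, 0.272]
force: [-0.7, -0.5, 0.3]
grip_width: 0.043
finger_force: 0.0
```

move_arm(
  moves=[
    [0,0,0,0],
    [0,0,0,0],
    [0,0,0,0],
    [0,0,0,0],
    [0,0,0,0],
    [0,0,0,0],
  ],
  gripper=0,
)

```text
clock: 3.48
position: [0.5887, -0.3169, 0.075]
tool_rot: [3.137, -0.004, 0.271]
force: [0.6, -4.2, 22.4]
grip_width: 0.0001
finger_force: 10.8
```

```bash
python3 - <<'E'
from h import *
from workcell import grab_frame
a=grab_frame("scene")[130:310,160:380];b=grab_frame("top")[140:290,280:480]
a=cv2.resize(a,(660,540));b=cv2.resize(b,(600,450))
cv2.imwrite("pics/g1.png",a)
E
```

```text
(no output)
```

View pics/g1.png

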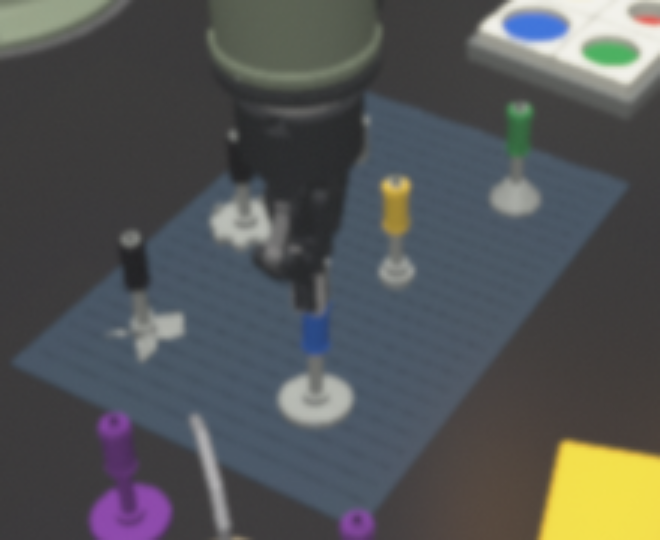

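The fingers closed to 0 with 22 N upward, so they aren't around the sleeve: they sit at its top at crop (310,290). I'll check where the TCP projects in both views.

```bash
python3 - <<'E'
from h import *
from workcell import grab_frame,monitor
s=monitor.observe();p=s["position"];print(p)
I={n:grab_frame(n) for n in C}
for n in C:
    print(n,"tcp",proj(n,p),"tip",proj(n,p-[0,0,.014]),"base",proj(n,np.zeros(3)))
    T=I[n];u,v=proj(n,p-[0,0,.014]);cv2.circle(T,(int(u),int(v)),2,(0,255,255),-1)
    u,v=proj(n,p+[0,0,.1]);cv2.circle(T,(int(u),int(v)),2,(255,0,255),-1)
a=cv2.resize(I["scene"][100:290,180:350],(510,570));b=cv2.resize(I["top"][140:400,340:470],(285,570))
cv2.imwrite("pics/g2.png",np.hstack([a,b]))
E
```

```text
[ 0.58870653 -0.31691333  0.07506462]
scene tcp [263.82909132 240.61495441] tip [264.12369134 245.74853788] base [156.36824888 122.50391009]
top tcp [416.14749256 186.44712452] tip [415.03671222 187.40515612] base [285.49703336 418.61597245]
```

View pics/g2.png

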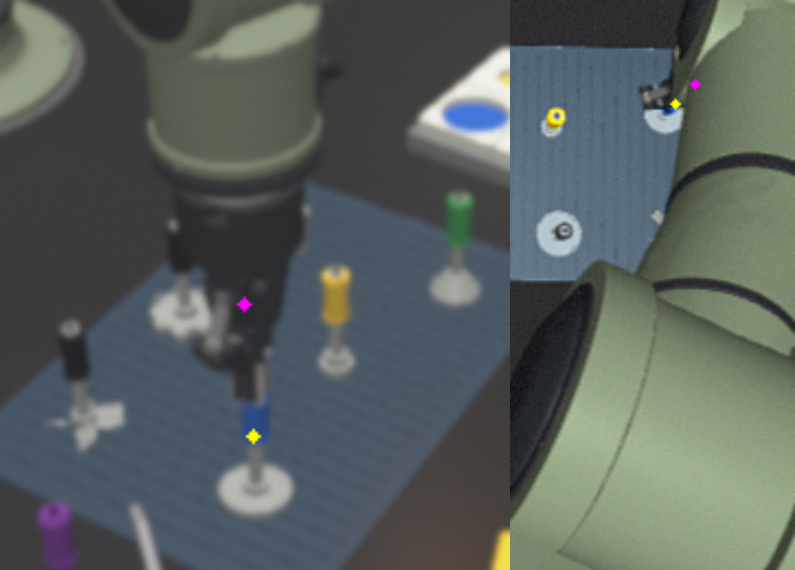

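Projected tips (yellow dot) fall at z ≈ 61 mm, but the image shows the finger ends about 36 mm higher, on top of the bush. I'll lift clear and measure the tip height.

move_arm(
  moves=[
    [0,0,8,0],
    [0,0,20,0],
    [0,0,40,0],
    [0,0,55,0],
    [0,0,60,0],
    [0,0,60,0],
  ],
)

```text
clock: 4.42
position: [0.5868, -0.315, 0.1327]
tool_rot: [3.141, -0.0, 0.272]
force: [-0.4, -0.4, -0.1]
grip_width: 0.0002
finger_force: 0.0
```

```bash
python3 - <<'E'
from h import *
from workcell import grab_frame,monitor,bot
s=monitor.observe();p=s["position"];print(p,s["force"],s["grip_width"],bot.tip_extent,[x for x in dir(bot) if x[0]!='_'],s["qpos"])
I={n:grab_frame(n) for n in C}
for n in C:
    print(n,"tip",proj(n,p-[0,0,.014]))
    for dz in (-.014,.02): 
        u,v=proj(n,p+[0,0,dz]);cv2.circle(I[n],(int(round(u)),int(round(v))),1,(0,255,255),-1)
a=cv2.resize(I["scene"][150:290,210:320],(440,560));b=cv2.resize(I["top"][140:280,380:470],(360,560))
cv2.imwrite("pics/g3.png",np.hstack([a,b]))
E
```

```text
[ 0.58683053 -0.31503617  0.1326611 ] [-0.41114091 -0.40297742 -0.11993034] 0.00017766014949313535 0.014 ['IKError', 'job_done', 'tip_extent'] [ 0.47320924  0.66921971 -0.10942347  1.5478406   0.08465927  0.92880462
 -0.96242784]
scene tip [262.60531804 223.1247737 ]
top tip [419.02694684 184.04128821]
```

View pics/g3.png

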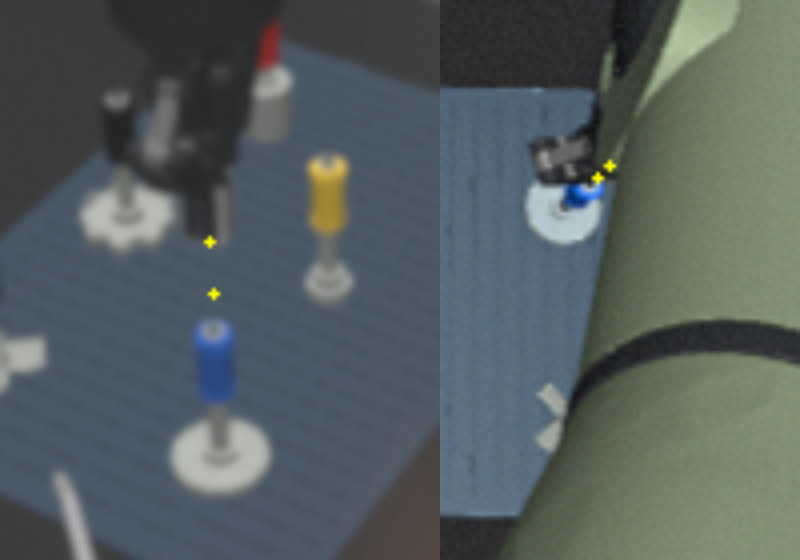

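The spindle is still standing undisturbed. The finger ends are at scene (262,209) against a predicted (262.6,223), so the real tips are about 34 mm above the stated place, matching contact with the bush top at 95 mm. I'll open and go down 34 mm lower than first planned. The tips stay clear of the disc in either case. I'll look before closing.

move_arm(
  moves=[
    [0,0,0,0],
    [0,0,0,0],
    [0,0,0,0],
    [0,0,0,0],
    [0,0,-20,0],
    [0,0,-40,0],
    [0,0,-60,0],
    [0,0,-72,0],
    [0,0,-82,0],
    [0,0,-90,0],
    [0,0,-93,0],
    [0,0,-93,0],
  ],
  gripper=0.6,
)

```text
clock: 6.02
position: [0.5869, -0.3151, 0.0395]
tool_rot: [3.141, -0.0, 0.272]
force: [0.9, 0.4, 0.3]
grip_width: 0.0513
finger_force: 0.0
```

```bash
python3 - <<'E'
from h import *
from workcell import grab_frame
I={n:grab_frame(n) for n in C}
a=cv2.resize(I["scene"][150:290,210:320],(440,560),interpolation=2);b=cv2.resize(I["top"][140:280,380:470],(360,560))
cv2.imwrite("pics/g4.png",np.hstack([a,b]))
E
```

```text
(no output)
```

View pics/g4.png

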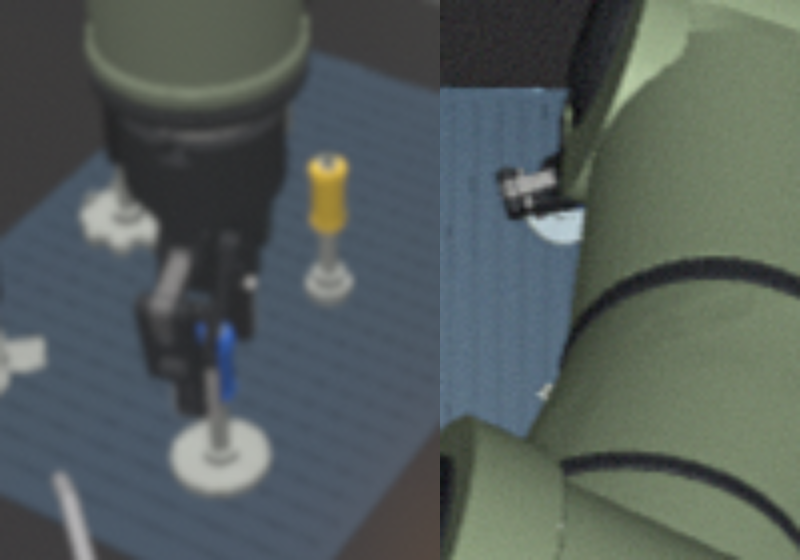

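The fingers now straddle the sleeve: finger ends at crop (190,410) and (240,335), midpoint (215,372), sleeve centre (215,362). Closing.

move_arm(
  moves=[
    [0,0,0,0],
    [0,0,0,0],
    [0,0,0,0],
    [0,0,0,0],
    [0,0,0,0],
    [0,0,0,0],
  ],
  gripper=0,
  newtons=40,
)

```text
clock: 6.88
position: [0.5868, -0.3151, 0.0395]
tool_rot: [3.141, -0.0, 0.272]
force: [0.4, -0.3, 2.9]
grip_width: 0.0169
finger_force: 39.2
```

move_arm(
  moves=[
    [0,0,4,0],
    [0,0,12,0],
    [0,0,25,0],
    [0,0,45,0],
    [0,0,65,0],
    [0,0,85,0],
    [0,0,105,0],
    [0,0,120,0],
    [0,0,130,0],
    [0,0,135,0],
    [0,0,135,0],
  ],
)

```text
clock: 8.25
position: [0.5867, -0.315, 0.1743]
tool_rot: [-3.141, 0.0, 0.272]
force: [0.2, 1.0, -1.9]
grip_width: 0.0168
finger_force: 39.0
```

move_arm(
  moves=[
    [-2,12,0,0],
    [-6,40,0,0],
    [-13,80,0,0],
    [-20,128,0,0],
    [-28,178,0,0],
    [-36,228,0,0],
    [-44,278,0,0],
    [-52,328,0,0],
    [-60,378,0,0],
    [-67,425,0,0],
    [-73,458,0,0],
    [-75,470,0,0],
  ],
)

```text
clock: 9.75
position: [0.5105, 0.1575, 0.1741]
tool_rot: [-3.141, 0.001, 0.275]
force: [-0.2, -0.4, -0.4]
grip_width: 0.0169
finger_force: 39.2
```

move_arm(
  moves=[
    [0,3,-10,0],
    [0,3,-30,0],
    [0,3,-50,0],
    [0,3,-65,0],
    [0,3,-75,0],
    [0,3,-80,0],
    [0,3,-80,0],
    [0,3,-80,0],
  ],
)

```text
clock: 10.75
position: [0.512, 0.1581, 0.0948]
tool_rot: [-3.142, -0.001, 0.272]
force: [-0.6, 0.6, -1.6]
grip_width: 0.017
finger_force: 39.2
```

```bash
python3 - <<'E'
from h import *
from workcell import grab_frame,monitor
p=monitor.observe()["position"];print(p)
I={n:grab_frame(n) for n in C}
dz=p[2]-.0395+.003
for n in C:
  for X in ([p[0],p[1],dz],[.5114,.1582,.031]):
    u,v=proj(n,np.array(X));print(n,u,v)
a=cv2.resize(I["scene"][60:180,280:410],(520,480));b=cv2.resize(I["top"][150:270,190:260],(280,480))
cv2.imwrite("pics/g5.png",np.hstack([a,b]))
E
```

```text
[0.51203769 0.15806154 0.09484556]
scene 339.02892904547093 128.7078200311964
scene 338.3191986880864 137.33028495710144
top 229.3977363579258 212.5425142841387
top 231.58750636542058 214.00759787926987
```

View pics/g5.png

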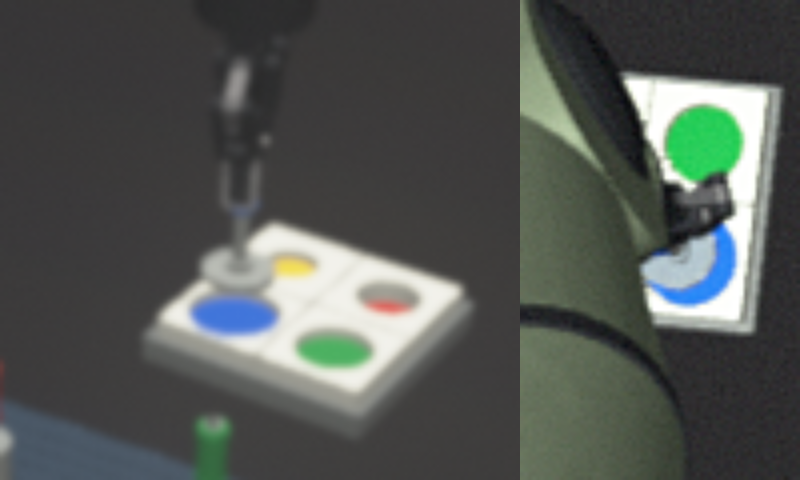

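The disc is held level at scene (339,127.5), as predicted. I'm setting it down with slow last millimetres.

move_arm(
  moves=[
    [0,0,-6,0],
    [0,0,-15,0],
    [0,0,-23,0],
    [0,0,-29,0],
    [0,0,-33,0],
    [0,0,-35,0],
    [0,0,-36,0],
    [0,0,-37,0],
    [0,0,-37,0],
  ],
)

```text
clock: 11.98
position: [0.5119, 0.158, 0.0575]
tool_rot: [-3.142, -0.0, 0.272]
force: [-0.6, -0.2, -0.6]
grip_width: 0.0169
finger_force: 39.3
```

move_arm(
  moves=[
    [0,0,-0.5,0],
    [0,0,-1,0],
    [0,0,-1,0],
  ],
)

```text
clock: 12.35
position: [0.5122, 0.1579, 0.0573]
tool_rot: [3.141, -0.001, 0.272]
force: [-3.6, -3.3, 19.2]
grip_width: 0.0169
finger_force: 41.4
```

Contact at 19 N, so the disc is seated. Releasing, then retreating upward.

move_arm(
  moves=[
    [0,0,0.5,0],
    [0,0,0.5,0],
    [0,0,0.5,0],
    [0,0,0.5,0],
    [0,0,15,0],
    [0,0,40,0],
    [0,0,70,0],
    [0,0,100,0],
    [0,0,130,0],
    [0,0,145,0],
    [0,0,150,0],
  ],
  gripper=0.6,
)

```text
clock: 13.72
position: [0.5119, 0.1579, 0.2072]
tool_rot: [-3.142, -0.001, 0.272]
force: [0.5, -0.5, -0.5]
grip_width: 0.0514
finger_force: 0.0
```

move_arm(
  moves=[
    [4,-10,0,0],
    [15,-35,0,0],
    [32,-75,0,0],
    [50,-118,0,0],
    [68,-160,0,0],
    [80,-190,0,0],
    [86,-203,0,0],
    [87,-206,0,0],
    [87,-206,0,0],
  ],
)

```text
clock: 14.85
position: [0.5985, -0.047, 0.2061]
tool_rot: [-3.141, 0.0, 0.273]
force: [-0.6, 1.0, -0.6]
grip_width: 0.0514
finger_force: 0.0
```

move_arm(
  moves=[
    [0,0,-15,0],
    [0,0,-45,0],
    [0,0,-80,0],
    [0,0,-110,0],
    [0,0,-135,0],
    [0,0,-155,0],
    [0,0,-165,0],
    [0,0,-168,0],
    [0,0,-168,0],
  ],
)

```text
clock: 15.98
position: [0.599, -0.0479, 0.0387]
tool_rot: [3.142, -0.0, 0.272]
force: [-0.3, -0.5, 0.2]
grip_width: 0.0512
finger_force: 0.0
```

```bash
python3 - <<'E'
from h import *
from workcell import grab_frame
I={n:grab_frame(n) for n in C}
a=cv2.resize(I["scene"][85:225,270:400],(520,560),interpolation=2)
b=cv2.resize(I["top"][150:250,190:260],(280,400));b=np.vstack([b,np.zeros((160,280,3),np.uint8)])
cv2.imwrite("pics/g6.png",np.hstack([a,b]))
E
```

```text
(no output)
```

View pics/g6.png

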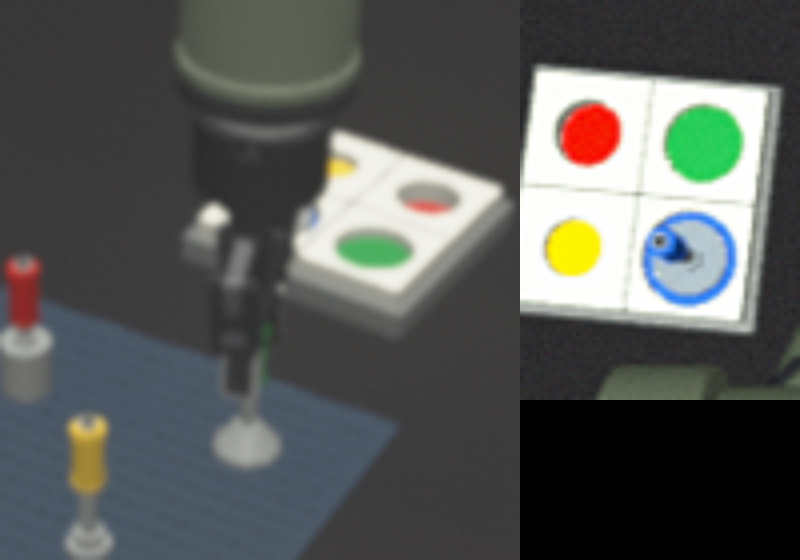

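Blue stands centred in its seat, with an even blue ring. The fingers straddle the green sleeve at crop (262,350). Closing and lifting.

move_arm(
  moves=[
    [0,0,0,0],
    [0,0,0,0],
    [0,0,0,0],
    [0,0,0,0],
    [0,0,0,0],
    [0,0,0,0],
  ],
  gripper=0,
)

```text
clock: 16.82
position: [0.599, -0.0481, 0.0387]
tool_rot: [3.141, -0.0, 0.272]
force: [-0.1, -1.2, 5.9]
grip_width: 0.0169
finger_force: 39.2
```

move_arm(
  moves=[
    [0,0,4,0],
    [0,0,12,0],
    [0,0,25,0],
    [0,0,45,0],
    [0,0,65,0],
    [0,0,85,0],
    [0,0,105,0],
    [0,0,125,0],
    [0,0,140,0],
    [0,0,150,0],
    [0,0,150,0],
  ],
)

```text
clock: 18.2
position: [0.599, -0.0481, 0.1889]
tool_rot: [3.141, -0.001, 0.272]
force: [-0.6, 0.3, -1.8]
grip_width: 0.0167
finger_force: 39.0
```

move_arm(
  moves=[
    [-1,10,0,0],
    [-2,35,0,0],
    [-4,75,0,0],
    [-6,115,0,0],
    [-8,155,0,0],
    [-10,185,0,0],
    [-10.5,198,0,0],
    [-10.5,201,0,0],
    [-10.5,201,0,0],
  ],
)

```text
clock: 19.32
position: [0.5883, 0.1519, 0.1882]
tool_rot: [3.141, 0.0, 0.271]
force: [-0.7, 0.2, -1.6]
grip_width: 0.0169
finger_force: 39.1
```

move_arm(
  moves=[
    [0,0,-12,0],
    [0,0,-35,0],
    [0,0,-60,0],
    [0,0,-80,0],
    [0,0,-95,0],
    [0,0,-104,0],
    [0,0,-110,0],
    [0,0,-116,0],
    [0,0,-122,0],
    [0,0,-126,0],
    [0,0,-129,0],
    [0,0,-130,0],
  ],
)

```text
clock: 20.82
position: [0.5882, 0.1529, 0.0583]
tool_rot: [-3.142, 0.0, 0.272]
force: [-0.4, 0.3, -1.1]
grip_width: 0.0169
finger_force: 39.1
```

move_arm(
  moves=[
    [0,0,-1,0],
    [0,0,-2,0],
    [0,0,-2.5,0],
    [0,0,-2.5,0],
  ],
)

```text
clock: 21.32
position: [0.5886, 0.153, 0.0567]
tool_rot: [3.142, -0.001, 0.272]
force: [-1.9, -0.4, 10.9]
grip_width: 0.0168
finger_force: 40.5
```

move_arm(
  moves=[
    [0,0,0.5,0],
    [0,0,0.5,0],
    [0,0,0.5,0],
    [0,0,0.5,0],
    [0,0,15,0],
    [0,0,40,0],
    [0,0,70,0],
    [0,0,100,0],
    [0,0,130,0],
    [0,0,145,0],
    [0,0,150,0],
  ],
  gripper=0.6,
)

```text
clock: 22.7
position: [0.5884, 0.153, 0.2067]
tool_rot: [-3.142, -0.001, 0.272]
force: [-0.3, 0.0, -0.7]
grip_width: 0.0513
finger_force: 0.0
```

move_arm(
  moves=[
    [-6,-10,0,0],
    [-20,-32,0,0],
    [-42,-68,0,0],
    [-68,-110,0,0],
    [-95,-152,0,0],
    [-116,-187,0,0],
    [-129,-208,0,0],
    [-134,-217,0,0],
    [-134.5,-217.5,0,0],
    [-134.5,-217.5,0,0],
  ],
)

```text
clock: 23.95
position: [0.4541, -0.0637, 0.2057]
tool_rot: [-3.141, 0.0, 0.273]
force: [-0.3, -0.6, 0.2]
grip_width: 0.051
finger_force: 0.0
```

move_arm(
  moves=[
    [0,0,-15,0],
    [0,0,-45,0],
    [0,0,-80,0],
    [0,0,-110,0],
    [0,0,-135,0],
    [0,0,-155,0],
    [0,0,-165,0],
    [0,0,-167,0],
    [0,0,-167,0],
  ],
)

```text
clock: 25.08
position: [0.4541, -0.0644, 0.0393]
tool_rot: [3.141, -0.001, 0.272]
force: [-0.1, 0.4, -0.6]
grip_width: 0.0512
finger_force: 0.0
```

```bash
python3 - <<'E'
from h import *
from workcell import grab_frame
I={n:grab_frame(n) for n in C}
a=cv2.resize(I["scene"][85:225,220:350],(520,560),interpolation=2)
b=cv2.resize(I["top"][150:250,190:260],(280,400));b=np.vstack([b,np.zeros((160,280,3),np.uint8)])
cv2.imwrite("pics/g7.png",np.hstack([a,b]))
E
```

```text
(no output)
```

View pics/g7.png

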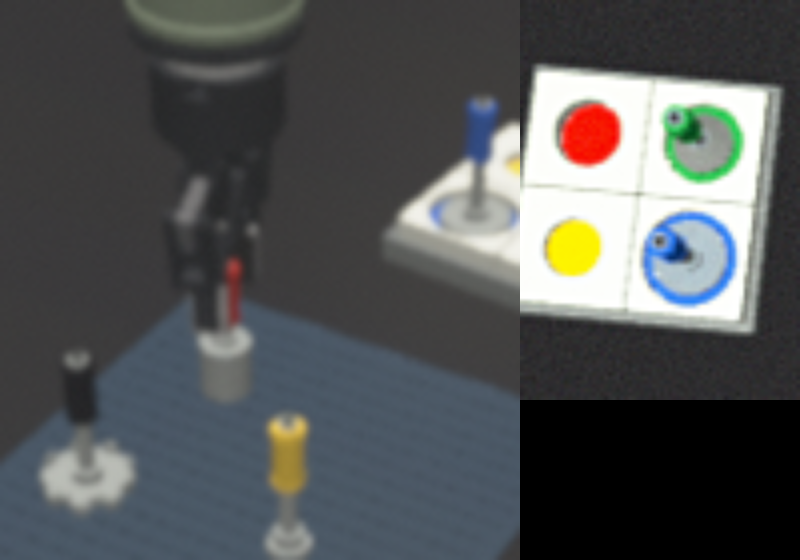

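Blue and green are both seated, and the red sleeve lies between the fingers at crop (230,290). Grip and lift.

move_arm(
  moves=[
    [0,0,0,0],
    [0,0,0,0],
    [0,0,0,0],
    [0,0,0,0],
    [0,0,0,0],
    [0,0,0,0],
  ],
  gripper=0,
)

```text
clock: 25.92
position: [0.454, -0.0647, 0.0391]
tool_rot: [3.141, -0.0, 0.272]
force: [0.2, -0.6, 6.0]
grip_width: 0.0168
finger_force: 39.0
```

move_arm(
  moves=[
    [0,0,4,0],
    [0,0,12,0],
    [0,0,25,0],
    [0,0,45,0],
    [0,0,65,0],
    [0,0,85,0],
    [0,0,105,0],
    [0,0,125,0],
    [0,0,140,0],
    [0,0,150,0],
    [0,0,150,0],
  ],
)

```text
clock: 27.3
position: [0.454, -0.0646, 0.1896]
tool_rot: [3.141, -0.001, 0.272]
force: [0.3, 0.4, -1.4]
grip_width: 0.0166
finger_force: 39.0
```

move_arm(
  moves=[
    [5,10,0,0],
    [16,33,0,0],
    [33,70,0,0],
    [52,110,0,0],
    [73,154,0,0],
    [94,198,0,0],
    [113,238,0,0],
    [128,270,0,0],
    [137,289,0,0],
    [140,295,0,0],
    [140,295,0,0],
    [140,295,0,0],
  ],
)

```text
clock: 28.8
position: [0.5936, 0.2295, 0.1888]
tool_rot: [3.141, 0.0, 0.271]
force: [0.3, 0.3, -1.2]
grip_width: 0.0168
finger_force: 39.1
```

move_arm(
  moves=[
    [0,0,-12,0],
    [0,0,-35,0],
    [0,0,-60,0],
    [0,0,-82,0],
    [0,0,-99,0],
    [0,0,-110,0],
    [0,0,-118,0],
    [0,0,-125,0],
    [0,0,-131,0],
    [0,0,-136,0],
    [0,0,-139,0],
    [0,0,-141,0],
  ],
)

```text
clock: 30.3
position: [0.5938, 0.2305, 0.0478]
tool_rot: [-3.142, -0.0, 0.272]
force: [-0.2, 1.0, -1.4]
grip_width: 0.0171
finger_force: 39.1
```

move_arm(
  moves=[
    [0,0,-1,0],
    [0,0,-2,0],
    [0,0,-2.5,0],
    [0,0,-2.5,0],
  ],
)

```text
clock: 30.8
position: [0.5945, 0.2306, 0.0472]
tool_rot: [-3.142, -0.002, 0.271]
force: [-6.4, -2.3, 22.7]
grip_width: 0.0166
finger_force: 41.6
```

Contact at the expected height. Releasing and heading to yellow.

move_arm(
  moves=[
    [0,0,1.5,0],
    [0,0,1.5,0],
    [0,0,1.5,0],
    [0,0,1.5,0],
    [0,0,15,0],
    [0,0,40,0],
    [0,0,70,0],
    [0,0,100,0],
    [0,0,130,0],
    [0,0,150,0],
    [0,0,160,0],
  ],
  gripper=0.6,
)

```text
clock: 32.17
position: [0.5941, 0.2306, 0.2073]
tool_rot: [-3.141, -0.002, 0.272]
force: [0.2, -0.2, -0.3]
grip_width: 0.0511
finger_force: 0.0
```

move_arm(
  moves=[
    [-1,-12,0,0],
    [-3,-40,0,0],
    [-5,-80,0,0],
    [-8,-128,0,0],
    [-11,-176,0,0],
    [-14,-224,0,0],
    [-17,-272,0,0],
    [-20,-320,0,0],
    [-23,-360,0,0],
    [-26,-390,0,0],
    [-27,-404,0,0],
    [-27,-406,0,0],
  ],
)

```text
clock: 33.67
position: [0.5663, -0.1759, 0.2049]
tool_rot: [-3.141, 0.001, 0.271]
force: [0.1, -0.0, -0.0]
grip_width: 0.0509
finger_force: 0.0
```

move_arm(
  moves=[
    [0,0,-15,0],
    [0,0,-45,0],
    [0,0,-80,0],
    [0,0,-110,0],
    [0,0,-135,0],
    [0,0,-153,0],
    [0,0,-163,0],
    [0,0,-166,0],
    [0,0,-166,0],
  ],
)

```text
clock: 34.8
position: [0.5671, -0.1756, 0.0398]
tool_rot: [3.141, -0.001, 0.272]
force: [-0.1, 0.2, -0.2]
grip_width: 0.0514
finger_force: 0.0
```

```bash
python3 - <<'E'
from h import *
from workcell import grab_frame
I={n:grab_frame(n) for n in C}
a=cv2.resize(I["scene"][110:250,230:360],(520,560),interpolation=2)
b=cv2.resize(I["top"][150:250,190:260],(280,400));b=np.vstack([b,np.zeros((160,280,3),np.uint8)])
cv2.imwrite("pics/g8.png",np.hstack([a,b]))
E
```

```text
(no output)
```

View pics/g8.png

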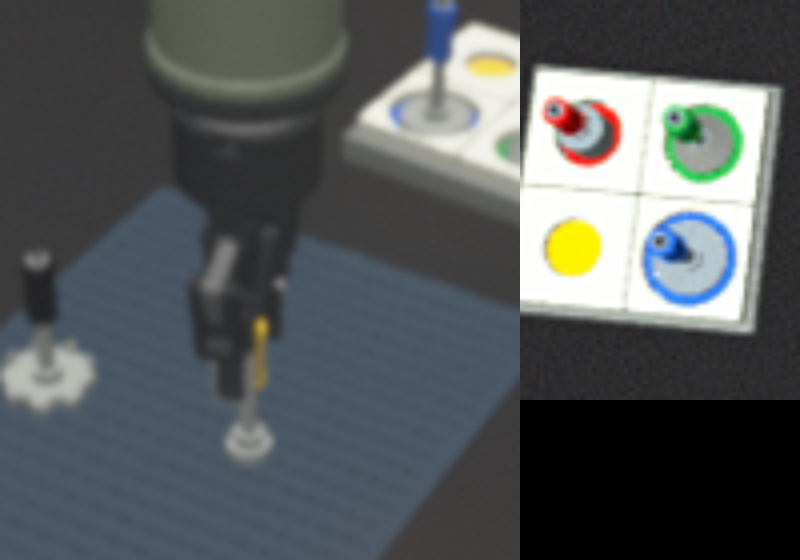

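Red is seated too, and the yellow sleeve is between the fingers at crop (260,355).

move_arm(
  moves=[
    [0,0,0,0],
    [0,0,0,0],
    [0,0,0,0],
    [0,0,0,0],
    [0,0,0,0],
    [0,0,0,0],
  ],
  gripper=0,
)

```text
clock: 35.65
position: [0.567, -0.1757, 0.0398]
tool_rot: [3.141, -0.001, 0.272]
force: [0.4, 0.2, 6.0]
grip_width: 0.0166
finger_force: 39.1
```

move_arm(
  moves=[
    [0,0,4,0],
    [0,0,12,0],
    [0,0,25,0],
    [0,0,45,0],
    [0,0,65,0],
    [0,0,85,0],
    [0,0,105,0],
    [0,0,125,0],
    [0,0,140,0],
    [0,0,150,0],
    [0,0,150,0],
  ],
)

```text
clock: 37.02
position: [0.567, -0.1756, 0.1899]
tool_rot: [3.141, -0.001, 0.272]
force: [-0.4, 0.7, -1.6]
grip_width: 0.0167
finger_force: 39.0
```

move_arm(
  moves=[
    [-1,12,0,0],
    [-5,38,0,0],
    [-9,76,0,0],
    [-14,120,0,0],
    [-20,165,0,0],
    [-26,210,0,0],
    [-32,255,0,0],
    [-37,300,0,0],
    [-42,342,0,0],
    [-46,378,0,0],
    [-49,402,0,0],
    [-50,411,0,0],
  ],
)

```text
clock: 38.52
position: [0.5156, 0.2372, 0.1887]
tool_rot: [-3.141, 0.001, 0.274]
force: [-0.1, -0.3, -1.5]
grip_width: 0.0171
finger_force: 39.0
```

move_arm(
  moves=[
    [0,0,0,0],
    [0,0,-12,0],
    [0,0,-35,0],
    [0,0,-60,0],
    [0,0,-80,0],
    [0,0,-95,0],
    [0,0,-105,0],
    [0,0,-113,0],
    [0,0,-120,0],
    [0,0,-125,0],
    [0,0,-128,0],
    [0,0,-130,0],
  ],
)

```text
clock: 40.02
position: [0.5168, 0.2355, 0.0594]
tool_rot: [-3.142, -0.0, 0.272]
force: [0.5, -0.5, -0.7]
grip_width: 0.0173
finger_force: 39.0
```

move_arm(
  moves=[
    [0,0,-1,0],
    [0,0,-2,0],
    [0,0,-2.5,0],
    [0,0,-2.5,0],
  ],
)

```text
clock: 40.52
position: [0.5172, 0.2356, 0.0577]
tool_rot: [-3.141, -0.001, 0.272]
force: [-3.3, -1.0, 12.5]
grip_width: 0.0164
finger_force: 40.5
```

move_arm(
  moves=[
    [0,0,0.5,0],
    [0,0,0.5,0],
    [0,0,0.5,0],
    [0,0,0.5,0],
    [0,0,15,0],
    [0,0,40,0],
    [0,0,70,0],
    [0,0,100,0],
    [0,0,130,0],
    [0,0,145,0],
    [0,0,150,0],
  ],
  gripper=0.6,
)

```text
clock: 41.9
position: [0.5169, 0.2355, 0.2077]
tool_rot: [-3.141, -0.001, 0.272]
force: [-0.4, 0.6, -0.4]
grip_width: 0.0511
finger_force: 0.0
```

move_arm(
  moves=[
    [0,-30,0,0],
    [0,-80,0,0],
    [0,-130,0,0],
    [0,-180,0,0],
    [0,-230,0,0],
    [0,-270,0,0],
    [0,-290,0,0],
    [0,-300,0,0],
    [0,-300,0,0],
  ],
)

```text
clock: 43.02
position: [0.5166, -0.0645, 0.2064]
tool_rot: [-3.141, 0.001, 0.271]
force: [0.4, 0.9, 0.0]
grip_width: 0.0514
finger_force: 0.0
```

```bash
python3 - <<'E'
from h import *
from workcell import grab_frame
I={n:grab_frame(n) for n in C}
a=cv2.resize(I["scene"][90:290,160:400],(480,400),interpolation=2)
b=cv2.resize(I["top"][150:250,190:260],(280,400))
cv2.imwrite("pics/g9.png",np.hstack([a,b]))
E
```

```text
(no output)
```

View pics/g9.png

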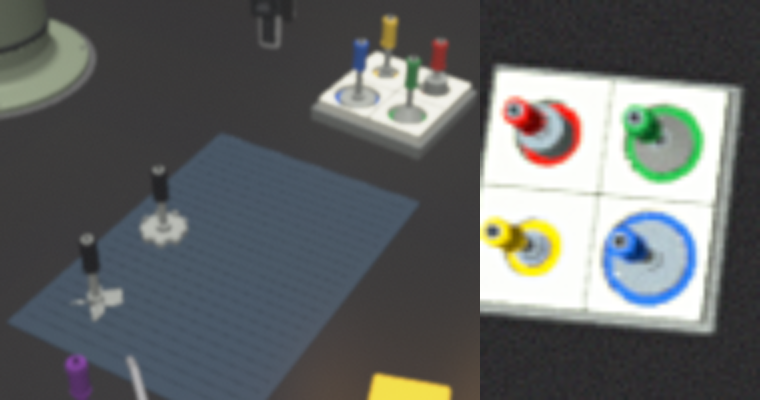

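All four spindles stand upright and centred in their own seats, the mixer heads are untouched, and the arm is clear.

```bash
python3 -c "
from workcell import bot;print(bot.job_done())"
```

```text
the job is handed in; nothing more can be done
None
```

All four spindles stand upright and centred in the holders of their colours, the mixer heads are where they were, and the job was handed in at about 43 s of the 109 s (verdict not shown); my first grasp closed on top of the blue spindle's bush (22 N) because the real fingertips sit about 34 mm higher than stated, and I corrected for this on every grasp after that.

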